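# Index the counting loupe to the open dish and hold its lock pin

### The arm

A 6-joint arm with a two-finger parallel gripper is mounted at the origin on the work surface. World frame = base frame: x ahead of the robot, y to its left, z up, the work surface at z = 0. Lengths are in m, angles in rad, forces in N, time in s.
With the tool pointing down it reaches from about 0.25 to 0.85 m from the base axis. Payload 12.5 kg.
Tool frame: the origin (TCP) lies between the finger pads; the fingertips stand 25 mm ahead of it and the grasp point (between the pads) lies 6 mm ahead of it; z points along the fingers, x is the direction in which the jaws open and shut, and the axes are right-handed (so a half turn about z gives the same grasp; the last joint's range is limited). The gripper opens to 93 mm and grips with 3 to 60 N. Pads are 15 mm wide; open, the fingers measure 128 mm over their backs; the gripper's body (75 mm by 188 mm) begins 65 mm behind the grasp point.
Start: joints at [-1.349, 0.351, 1.652, -0, 1.139, -0.085], TCP at [0.166, -0.524, 0.244] pointing down, gripper open.
Joint ranges: [-2.75, 2.75], [-0.79, 2.1], [0.01, 2.65], [-1.57, 4.71], [0.07, 3.14], [-2.87, 2.87]. Speed limits (rad/s): [2.22, 2.22, 2.79, 3.14, 3.14, 3.14].

### API

Orientations are given as a unit quaternion [w, x, y, z].
In Python, from station import bot, optics gives the robot as it stands. Calls block until the motion is done:
- bot.goto(position, orientation): joint-space move of the TCP to a pose.
- bot.move_straight(position, rotation=None, speed=0.15, stop_force=None): straight line of the TCP; rotation=None keeps the orientation; speed is the mean speed in m/s. With stop_force (N) it stops when the force on the tool has changed by that much, and returns True; else False.
- bot.movej(angles): joint-space move.
- bot.set_gripper(opening): opening from 0.0 (shut) to 1.0 (fully open); the grip force is fixed at half the most; returns when the fingers have stopped.
- bot.hold(seconds).
- bot.inverse_kinematics(position, orientation): joint angles nearest the present ones, or None.
- optics.grab_frame(name): name is "side" or "top" or "wrist"; returns the picture (384x512x3 uint8, red, green, blue); there is no depth.
- optics.camera_info(name): a dict with "fx", "fy", "cx", "cy" (pixels), "k1" (the pictures are not rectified: a ray, as slopes to the right and down, at radius r is drawn at 1 + k1 r^2 times it, then the intrinsics apply), "xyz" and "rotation" of the camera in the world. Camera axes: x right, y up, looking along -z (the intrinsics and any distortion apply to the point x, -y, -z); pixel columns grow to the right and rows downward; lengths in m; the calibration is good to about 2 mm. A picture is of the moment at which its call begins: read the wrist's pose just before it. camera_info takes no time and is no camera call; for the wrist camera it gives the pose at the moment of the call.
A pose or a line that the arm cannot do raises bot.PlanningError and nothing moves.
- bot.close_job(): hands the job in, once; it reports no verdict.
Trained networks look in the newest picture that a camera, given by its name, has taken for a name from the list of things; names that differ only in an ending like _2 or _b are one class to them, and where a whole thing is asked for, a point or a joint stands for the part that bears it (a point fixed in the world has none). Each returns a list of dicts, best first, with "confidence" (0 to 1); they miss things now and then, are a little off and sometimes report something else, mostly with a low value. They report only what shows in the picture. A call takes as long as a camera call. They do not tell look-alikes from the thing itself.
- optics.regions_of(query, camera): "region" (384x512 bool, what is visible of it) and "pixel" ([row, column] in pixels, amid what is visible of it).
Readings, each from a call of its own:
- bot.current_time_s(): time.
- bot.current_joints(): joint angles.
- bot.current_qvel(): joint speeds.
- bot.current_tau(): joint torques, N m.
- bot.current_tool_pos(): TCP position.
- bot.current_tool_rot(): TCP orientation.
- bot.current_wrist_force(): force on the tool from outside, world axes, zero at the start.
- bot.current_ft_torque(): the same for the moment, N m.
- bot.current_opening(): opening from 0.0 (shut) to 1.0 (fully open).
Only numpy, scipy, OpenCV 4.12 (cv2) and the standard library are available. Lean on these libraries where they do the work, as an engineer would, in place of code of your own. Each camera call takes 0.05 s, during which the arm holds its last target.

### The job

Move the counting loupe on to the open petri dish. First turn its focus lock collar clockwise (seen from above) by the lever, right round to the locked mark; then pull up the spring lock plunger, slide the loupe's sleeve along the boom to the next hole, the one that puts the loupe over the open dish, and let the pin go fully home in that hole. Finish still gripping the plunger's knob, holding the pin engaged, and leave the dishes and everything else on the bench where they stand.

Things in the scene. Friction and masses are not known exactly. Their poses are not given: they have to be found in the camera images.
- lever_grip (a point): Middle of the upright steel thumb fin of the focus lock collar, 55 mm from the loupe's axis (point lens_axis), at the same height. The fin is 10 mm thick, 28 mm long (along the radius from lens_axis) and 26 mm tall (13 mm above and below this point); 4 mm of collar arm lies below it. Pinch it across its 10 mm from above. It swings clockwise seen from above, about lens_axis, as the collar is turned.
- lens_axis (a point): Point on the vertical axis of the dark loupe barrel that hangs in front of the boom on the sleeve (barrel 53 mm across, rubber eyepiece 11 mm above this point; knurled collar 61 mm across and an aluminium flange 80 mm across below it). About 157 mm above the bench. It moves with the sleeve, 90 mm in front of the plunger.
- focus_collar (a joint): Turn of the focus lock collar, rad: grows clockwise seen from above; 0 = fully loose, 1.2 = hard against its stop, where the lever lines up with the white locked mark on the flange. Starts between 0 and 0.4. Stays where it is left; needs about 2 N at the lever.
- knob_grip (a point): Centre of the lock plunger's upright black knurled knob on top of the sleeve: a cylinder 25 mm across and 26 mm tall (13 mm above and below this point), about 179 mm above the bench with the pin home. Below it is the steel plunger housing (25 mm across at its foot, 19 mm above), then the sleeve's flat top 28 mm below this point. It moves with the sleeve and rises with the pull.
- plunger (a joint): Lift of the lock plunger, m: 0 = pin fully home in a hole of the boom (also the start), 0.015 = fully pulled. A spring pushes it down with 4.5 N at 0 to 9 N at 0.015. The 8 mm pin reaches 10 mm down, so it is clear of the boom from 0.010; let down between the holes it rides on the tube at 0.010.
- sleeve (a joint): Position of the sleeve along the boom, m: 0 = middle hole (the start), 0.100 = left hole (point hole_left), -0.100 = right hole (point hole_right); end stops at 0.112 either way. Friction about 2 N, inertia of the slide about 2 kg. Locked while the pin is in a hole; the holes give the 8 mm pin about 1.5 mm of play each way.
- hole_left (a point): Centre of the boom's left hole (towards the robot's left), on the top face of the boom: a fixed level 30 mm square aluminium tube, its top 145 mm above the bench, with three holes 100 mm apart. The pin is 34 mm below knob_grip on the same vertical when home.
- hole_right (a point): Centre of the boom's right hole, 200 mm from hole_left. The line from it to hole_left is the sleeve's sliding direction.
- open_dish_centre (a point): Centre, half-way up, of the open petri dish: 87 mm across, 13 mm tall, no lid, a white gridded paper disc inside; it stands on the dark stage under the loupe's path, in front of either the left or the right hole. Loose.
- dish_stack: Stack of three lidded petri dishes, 90 mm across, 45 mm tall, origin under its centre, in front of the other end hole. Loose, to be left alone.
- done_dish: Lidded petri dish, 90 mm across, 15 mm tall, under the loupe's starting place, in front of the middle hole; origin under its centre. Loose, to be left alone.
- amber_bottle: Amber dropper bottle, 58 mm across, 148 mm tall, beside the stand; origin under its centre. To be left alone.
- screw_jar: Small screw jar, 60 mm across, 70 mm tall, beside the stand; origin under its centre. To be left alone.
- beaker: White plastic beaker, 72 mm across, 95 mm tall, beside the stand; origin under its centre. To be left alone.
- tally_counter: Round steel hand tally counter, 44 mm across, 26 mm tall, in front of the stand; origin under its centre. To be left alone.
- forceps: Thin steel membrane forceps, 130 mm long, lying in front of the stand; origin under the middle. To be left alone.
- spare_dishes: Stack of five empty lidded petri dishes, 90 mm across, 75 mm tall, behind the stand; origin under its centre. To be left alone.
Things that resemble listed ones, but are neither listed nor needed, are in the scene too. Leave any orange or turquoise look-alike of the part that bears open_dish_centre alone.

How it is judged:
By the outcome, as a careful person would: the job done as asked, in the order asked, and still so for the second after the job is handed in, while the arm keeps its last pose, push and grip.
It also fails if it takes over 45 s, if anything falls off the work surface, if the arm or the gripper's body presses on something with over 40 N, if the wrist force passes 120 N, or if a joint passes its speed limit or range.

## Working session

There is one attempt and no reset: what is moved stays moved. The work goes in short steps, each a Python script; the robot and the scene stay as the last script left them, time stands still between calls to the robot, and variables do not carry over. Pictures are saved under pics/ and viewed, and the job is handed in when it is done.

```bash
ls; mkdir -p pics
cat > h.py <<'E'
from station import bot, optics
import numpy as np, cv2
def save(n,im): cv2.imwrite('pics/'+n+'.png',cv2.cvtColor(im,cv2.COLOR_RGB2BGR))
def ray(ci,row,col):
    u=(col-ci['cx'])/ci['fx'];v=(row-ci['cy'])/ci['fy']
    K=np.eye(3);p=cv2.undistortPoints(np.array([[[u,v]]],float),K,np.array([ci['k1'],0,0,0,0.]))[0,0]
    R=np.array(ci['rotation'],float)
    if R.shape!=(3,3):
        from scipy.spatial.transform import Rotation as Ro
        R=Ro.from_quat([R[1],R[2],R[3],R[0]]).as_matrix()
    d=R@np.array([p[0],-p[1],-1]); return np.array(ci['xyz'],float),d/np.linalg.norm(d)
def atz(ci,row,col,z):
    o,d=ray(ci,row,col); return o+d*(z-o[2])/d[2]
def tri(a,b):
    (o1,d1),(o2,d2)=a,b
    A=np.stack([d1,-d2],1); s=np.linalg.lstsq(A,o2-o1,rcond=None)[0]
    p,q=o1+s[0]*d1,o2+s[1]*d2
    return (p+q)/2,np.linalg.norm(p-q)
E
python3 - <<'E'
from h import *
for c in ['side','top','wrist']:
    im=optics.grab_frame(c); save(c+'0',im); print(c,optics.camera_info(c))
    for q in ['lever_grip','lens_axis','knob_grip','open_dish_centre','dish_stack','done_dish','amber_bottle','screw_jar','beaker','tally_counter','hole_left','hole_right']:
        r=optics.regions_of(q,c)
        print(c,q,[(round(x['confidence'],2),np.round(x['pixel'],1).tolist(),int(x['region'].sum())) for x in r[:3]])
print(bot.current_time_s(), bot.current_tool_rot())
E
```

```text
pics
side {'fx': 404.75211298922704, 'fy': 404.75211298922704, 'cx': 251.83824157492649, 'cy': 195.7099767760942, 'k1': 0.04971875960049572, 'xyz': array([0.45381602, 0.84791956, 0.74621917]), 'rotation': array([-0.04218254, -0.02535601,  0.44368248,  0.89483158])}
side lever_grip []
side lens_axis [(0.83, [179.8, 249.7], 1524), (0.59, [156.6, 249.1], 114), (0.27, [277.7, 215.0], 1044)]
side knob_grip []
side open_dish_centre [(0.85, [279.3, 330.8], 962), (0.7, [243.0, 246.4], 719), (0.7, [273.4, 148.2], 919)]
side dish_stack [(0.69, [194.1, 272.6], 251), (0.49, [216.2, 251.0], 653), (0.24, [179.4, 269.6], 266)]
side done_dish [(0.74, [216.2, 255.5], 656), (0.48, [196.8, 298.0], 32)]
side amber_bottle [(0.58, [278.0, 214.9], 1220)]
side screw_jar [(0.61, [164.9, 274.5], 353)]
side beaker [(0.5, [153.4, 251.4], 115), (0.43, [182.5, 251.1], 1398)]
side tally_counter [(0.69, [180.9, 248.5], 1417), (0.56, [242.7, 297.8], 221)]
side hole_left [(0.85, [181.1, 236.7], 2218)]
side hole_right [(0.82, [184.0, 234.3], 2183)]
top {'fx': 440.1909546511431, 'fy': 440.1909546511431, 'cx': 251.38809
[... 780 characters left out ...]
4)]
top hole_left [(0.6, [172.2, 274.0], 2032), (0.2, [165.7, 281.0], 48)]
top hole_right [(0.86, [173.5, 277.3], 1990)]
wrist {'fx': 305.78456975621964, 'fy': 305.78456975621964, 'cx': 251.64862411169966, 'cy': 191.72813471270877, 'k1': -0.08396737562174598, 'xyz': array([ 0.23091869, -0.50440224,  0.38392172]), 'rotation': array([ 0.80027311, -0.10093295,  0.07408331, -0.58641892])}
wrist lever_grip []
wrist lens_axis []
wrist knob_grip []
wrist open_dish_centre []
wrist dish_stack []
wrist done_dish []
wrist amber_bottle []
wrist screw_jar []
wrist beaker []
wrist tally_counter []
wrist hole_left []
wrist hole_right []
1.95 [-2.32150944e-05  8.06847840e-01 -5.90759310e-01 -3.19912161e-05]
```

View images.

Run:
```python
import cv2
a=cv2.imread('pics/top0.png'); b=cv2.imread('pics/side0.png')
cv2.imwrite('pics/topc.png',cv2.resize(a[110:270,130:380],None,fx=3.2,fy=3.2,interpolation=cv2.INTER_CUBIC))
cv2.imwrite('pics/sidec.png',cv2.resize(b[130:310,120:370],None,fx=3.2,fy=3.2,interpolation=cv2.INTER_CUBIC))
```

```text
(no output)
```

View pics/topc.png

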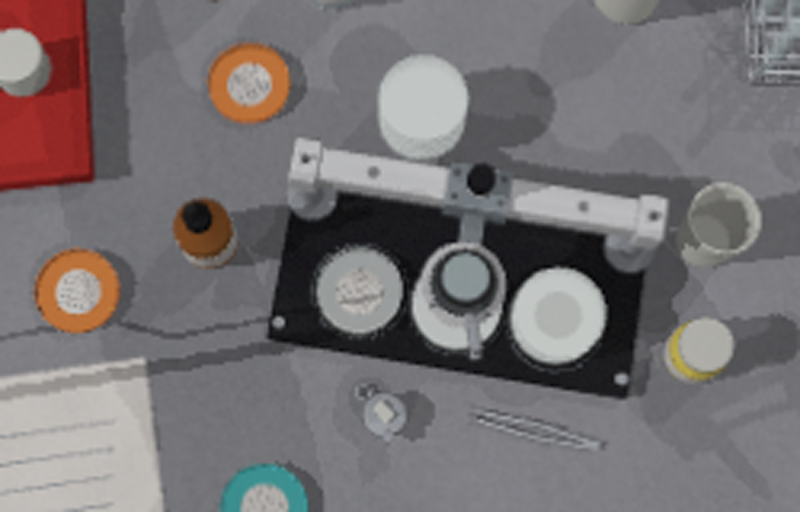

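View pics/sidec.png

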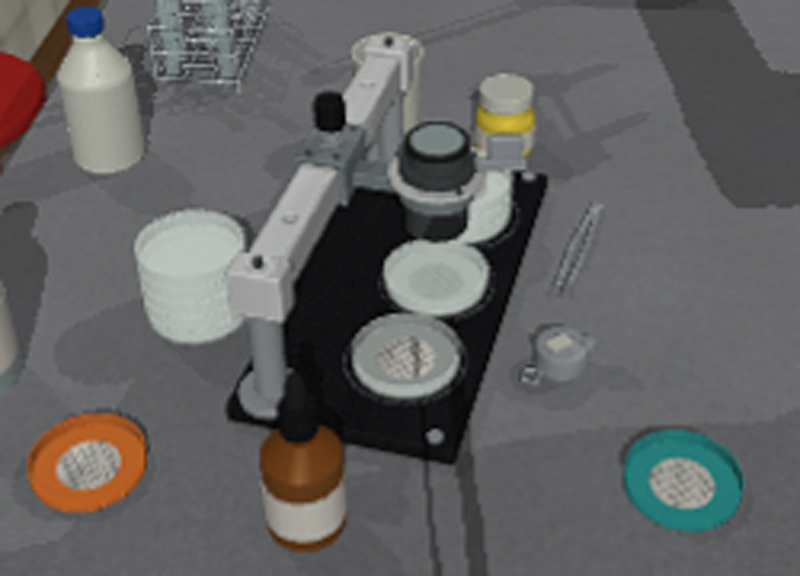

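View pics/side0.png

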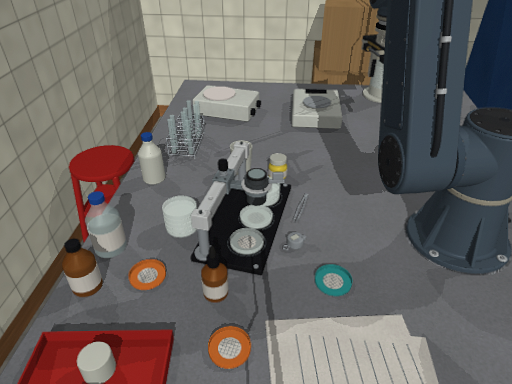

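```bash
python3 - <<'E'
from h import *
t=optics.camera_info('top');s=optics.camera_info('side')
T=lambda x,y:(110+y/3.2,130+x/3.2)
S=lambda x,y:(130+y/3.2,120+x/3.2)
print('holeL',atz(t,*T(373,172),.145),'side',atz(s,*S(290,216),.145))
print('holeR',atz(t,*T(583,205),.145))
print('knob top',atz(t,*T(482,177),.192),'side mid',atz(s,*S(331,111),.179))
print('tri knob',tri(ray(t,*T(482,180)),ray(s,*S(331,105))))
print('eyepiece',atz(t,*T(465,272),.168),atz(s,*S(438,138),.168))
print('fin top',atz(t,*T(473,323),.17),atz(t,*T(476,352),.17),'side',atz(s,*S(504,150),.157))
print('dish',atz(t,*T(360,290),.02),atz(s,*S(405,356),.02))
print('stack',atz(t,*T(558,315),.05))
E
python3 - <<'E'
import cv2
a=cv2.imread('pics/top0.png')
cv2.imwrite('pics/topd.png',cv2.resize(a[150:230,215:315],None,fx=8,fy=8,interpolation=cv2.INTER_CUBIC)[:600])
b=cv2.imread('pics/side0.png')
cv2.imwrite('pics/sided.png',cv2.resize(b[145:215,195:295],None,fx=8,fy=8,interpolation=cv2.INTER_CUBIC))
E
```

```text
holeL [0.63598526 0.07056629 0.145     ] side [0.63570408 0.0769848  0.145     ]
holeR [ 0.60354554 -0.12651981  0.145     ]
knob top [ 0.61751442 -0.0283433   0.192     ] side mid [ 0.61732611 -0.01962622  0.179     ]
tri knob (array([ 0.61870269, -0.02933188,  0.17840425]), np.float64(0.00032179463810264166))
eyepiece [ 0.53469768 -0.0129529   0.168     ] [ 0.52949566 -0.00468353  0.168     ]
fin top [ 0.48730292 -0.01929666  0.17      ] [ 0.46090463 -0.0215567   0.17      ] side [ 0.47682693 -0.00838685  0.157     ]
dish [0.54795633 0.08438715 0.02      ] [0.54774255 0.09197103 0.02      ]
stack [ 0.51603588 -0.11197147  0.05      ]
```

View pics/topd.png

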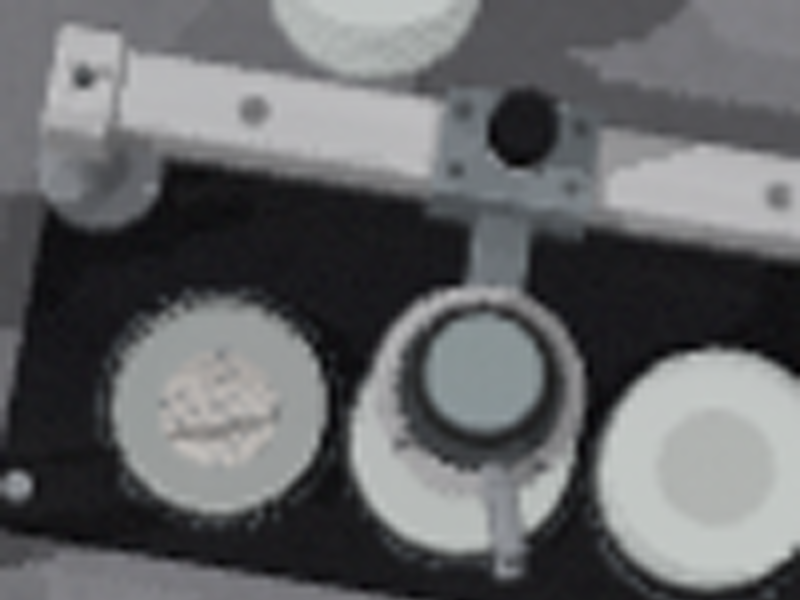

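View pics/sided.png

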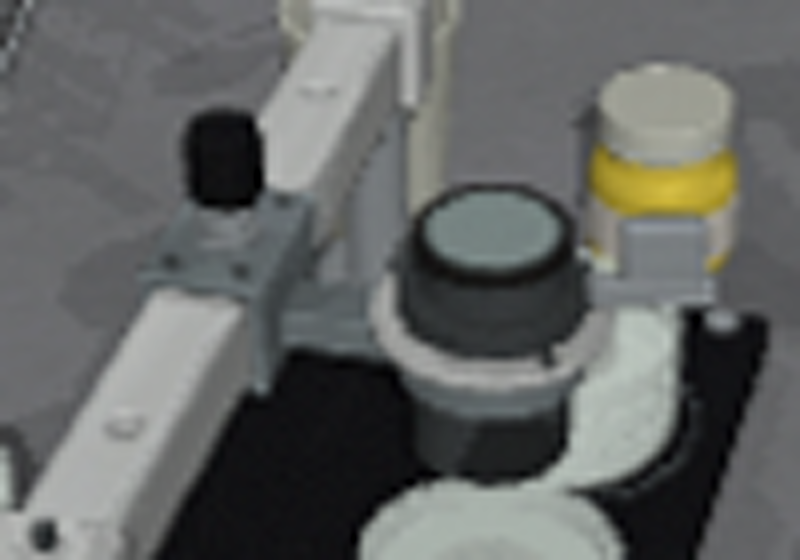

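```bash
cat >> h.py <<'E'
def quat(yaw):  # tool down, tool x at yaw
    return np.array([0,np.cos(yaw/2),np.sin(yaw/2),0])
def look(n,crop=None,sc=1.5):
    ci=optics.camera_info('wrist'); im=optics.grab_frame('wrist'); save(n+'_raw',im)
    import pickle; pickle.dump(ci,open(n+'.pkl','wb'))
    save(n,cv2.resize(im,None,fx=sc,fy=sc,interpolation=cv2.INTER_CUBIC)); return ci,im
E
python3 - <<'E'
from h import *
bot.goto([0.46,-0.02,0.30],quat(1.6))
print(bot.current_time_s(),bot.current_joints(),bot.current_tool_pos())
ci,im=look('w1'); print(ci)
for q in ['lever_grip','knob_grip','lens_axis']:
    print(q,[(round(x['confidence'],2),np.round(x['pixel'],1).tolist(),int(x['region'].sum())) for x in optics.regions_of(q,'wrist')[:3]])
E
```

```text
4.0583 [-1.45608225e-01  1.26456721e-01  1.79752771e+00 -1.14753912e-04
  1.21767423e+00 -1.74413356e+00] [ 0.46003533 -0.02049253  0.2999331 ]
{'fx': 305.78456975621964, 'fy': 305.78456975621964, 'cx': 251.64862411169966, 'cy': 191.72813471270877, 'k1': -0.08396737562174598, 'xyz': array([ 0.39079599, -0.02322682,  0.44022508]), 'rotation': array([ 0.69200703, -0.08743503, -0.08996348,  0.71090643])}
lever_grip [(0.91, [228.9, 253.0], 1116)]
knob_grip [(0.7, [226.5, 253.2], 1007), (0.67, [333.4, 244.5], 120), (0.39, [305.6, 261.1], 9623)]
lens_axis [(0.8, [251.5, 255.3], 5609)]
```

View pics/w1.png

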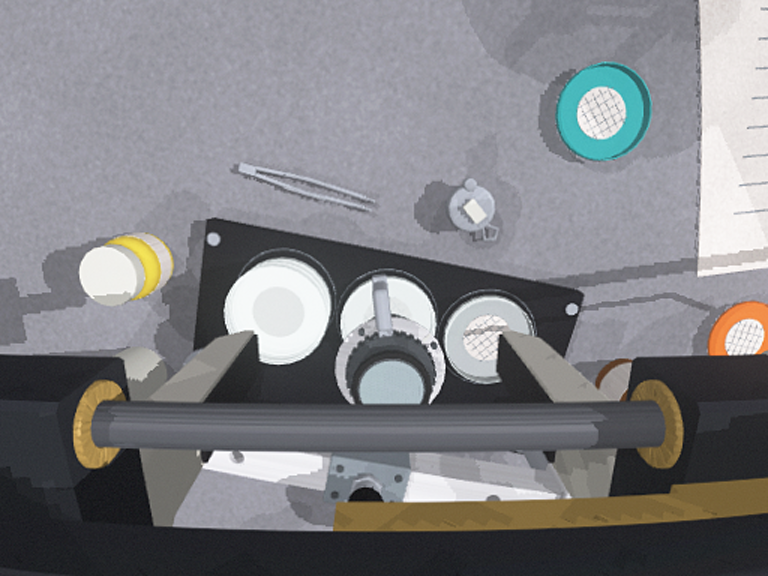

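Run:
```python
import cv2
a=cv2.imread('pics/w1_raw.png')
cv2.imwrite('pics/w1c.png',cv2.resize(a[170:272,200:320],None,fx=5.8,fy=5.8,interpolation=cv2.INTER_CUBIC))
```

```text
(no output)
```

View pics/w1c.png

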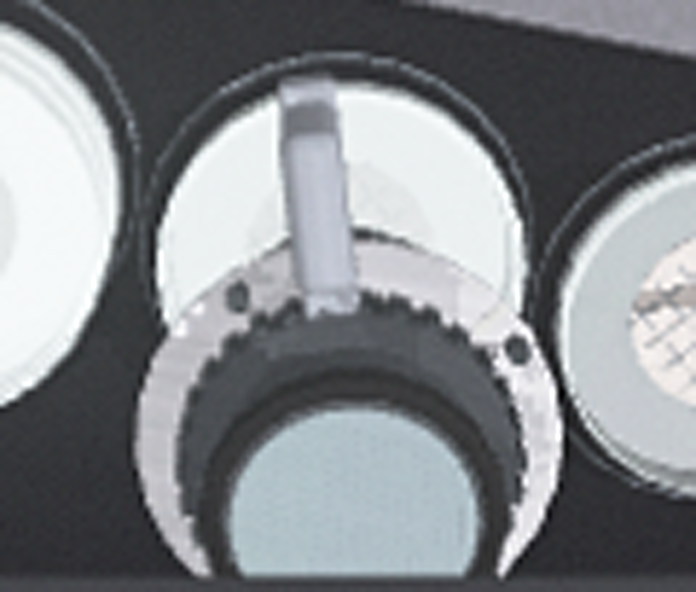

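Run:
```python
from h import *; import pickle
ci=pickle.load(open('w1.pkl','rb'))
W=lambda x,y:(170+y/5.8-.4,200+x/5.8-.4)
for n,p,z in [('out',(317,135),.17),('in',(333,297),.17),('mid',(325,215),.17),('eyeL',(228,520),.168),('eyeR',(482,520),.168),('eyeNear',(355,405),.168),('colL',(180,440),.146)]:
    print(n,atz(ci,*W(*p),z))
V=lambda x,y:(y/1.5-.2,x/1.5-.2)
for n,p,z in [('holeR',(237,457),.145),('holeL',(493,498),.145),('knob near edge',(366,487),.192),('dish',(490,338),.013)]:
    print(n,atz(ci,*V(*p),z))
```

```text
out [ 0.46123838 -0.01889276  0.17      ]
in [ 0.48817888 -0.0155237   0.17      ]
mid [ 0.47437387 -0.01723472  0.17      ]
eyeL [ 0.52929726 -0.03191246  0.168     ]
eyeR [0.5281983  0.01096829 0.168     ]
eyeNear [ 0.50774591 -0.01122696  0.168     ]
colL [ 0.52486218 -0.04149457  0.146     ]
holeR [ 0.60052665 -0.12323842  0.145     ]
holeL [0.63217788 0.07260649 0.145     ]
knob near edge [ 0.58645133 -0.02544764  0.192     ]
dish [0.54904788 0.09291949 0.013     ]
```

Run:
```python
from h import *
bot.set_gripper(0.45)
bot.move_straight([0.4744,-0.0172,0.24],quat(1.674),speed=0.2)
st=bot.move_straight([0.4744,-0.0172,0.167],speed=0.12,stop_force=6)
print(st,bot.current_time_s(),bot.current_tool_pos(),bot.current_wrist_force())
look('w2')
bot.set_gripper(0.0)
print(bot.current_opening()*93,bot.current_wrist_force(),bot.current_time_s())
look('w3')
```

```text
False 6.4333 [ 0.47489312 -0.01728861  0.16791119] [-0.19997527  0.25737518  1.4375935 ]
9.898421135008077 [-2.53411197  1.912546    3.74365688] 7.1
```

View pics/w3.png

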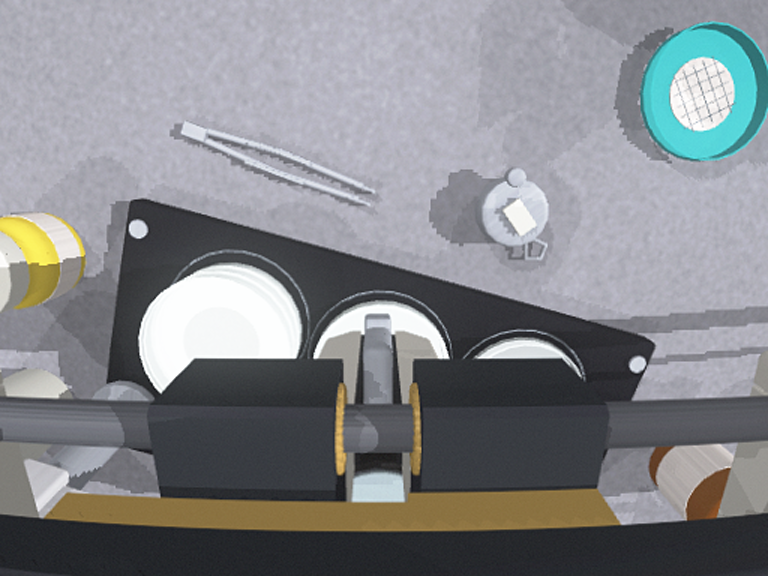

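```bash
cat > arc.py <<'E'
from h import *
A=np.array([0.530,-0.0115]); p=bot.current_tool_pos(); 
r0=p[:2]-A; R=np.linalg.norm(r0); a0=np.arctan2(r0[1],r0[0])%(2*np.pi); print(R,a0)
z=p[2]; yaw0=1.674; F0=np.array(bot.current_wrist_force())
th=0
while th<1.35:
    th+=0.1
    a=a0-th
    st=bot.move_straight([A[0]+R*np.cos(a),A[1]+R*np.sin(a),z],quat(yaw0-th),speed=0.06)
    F=np.array(bot.current_wrist_force()); tang=np.array([np.sin(a),-np.cos(a)]); rad=np.array([np.cos(a),np.sin(a)])
    p=bot.current_tool_pos()
    aa=np.arctan2(p[1]-A[1],p[0]-A[0])%(2*np.pi)
    ft=F[:2]@tang; print(round(th,2),round(a0-aa,3),'ft %.1f fr %.1f fz %.1f Mz %.2f'%(ft,F[:2]@rad,F[2],bot.current_ft_torque()[2]),round(bot.current_time_s(),2))
    if ft<-14: break
print(bot.current_opening()*93)
E
python3 arc.py
```

```text
0.0560802686234745 3.240604391473482
0.1 0.102 ft 0.8 fr 3.2 fz 2.4 Mz 0.01 7.4
0.2 0.199 ft 1.5 fr 5.2 fz 4.2 Mz -0.02 7.65
0.3 0.298 ft 1.1 fr 4.9 fz 5.2 Mz -0.00 7.9
0.4 0.397 ft 0.1 fr 5.8 fz 4.9 Mz -0.05 8.15
0.5 0.497 ft 0.9 fr 5.9 fz 5.0 Mz -0.08 8.4
0.6 0.596 ft -1.3 fr 5.8 fz 5.9 Mz -0.13 8.65
0.7 0.696 ft -0.5 fr 6.7 fz 5.7 Mz -0.12 8.9
0.8 0.797 ft -1.6 fr 5.4 fz 5.5 Mz -0.13 9.15
0.9 0.889 ft -4.3 fr 9.5 fz 8.7 Mz 0.22 9.4
1.0 0.938 ft -23.9 fr 9.6 fz 18.2 Mz 0.42 9.65
10.915186363320386
```

Run:
```python
from h import *
bot.set_gripper(0.45)
p=np.array(bot.current_tool_pos()); print(p,bot.current_wrist_force())
bot.move_straight([p[0],p[1],0.29],speed=0.25)
bot.goto([0.50,-0.02,0.32],quat(1.408))
print(bot.current_time_s(),bot.current_tool_pos())
bot.set_gripper(0.7)
ci,im=look('w4')
save('w4c',cv2.resize(im[170:300,180:340],None,fx=4.6,fy=4.6,interpolation=cv2.INTER_CUBIC))
im=optics.grab_frame('top'); save('top1c',cv2.resize(im[150:225,215:315],None,fx=8,fy=8,interpolation=cv2.INTER_CUBIC))
print(bot.current_time_s())
```

```text
[0.49526432 0.03246775 0.16702004] [ 0.34462512 -0.90367352 -0.12850389]
11.8167 [ 0.49966851 -0.01981449  0.31875029]
12.525
```

View pics/w4.png

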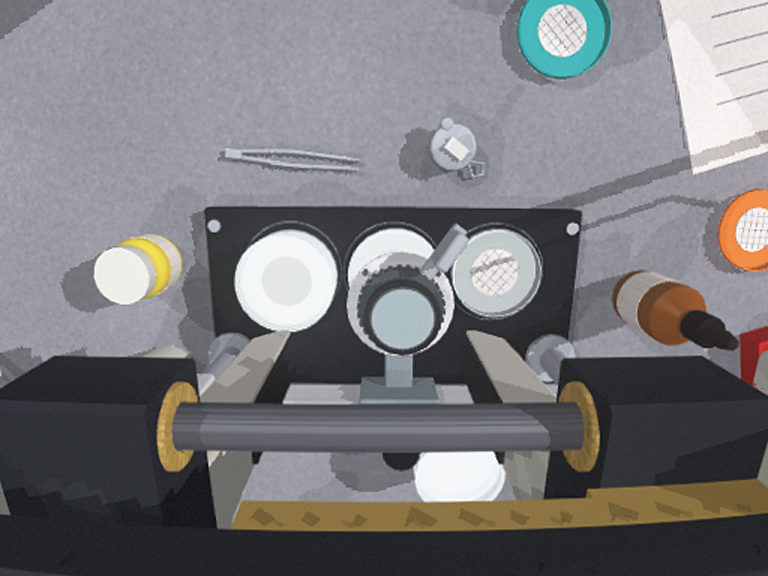

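View pics/w4c.png

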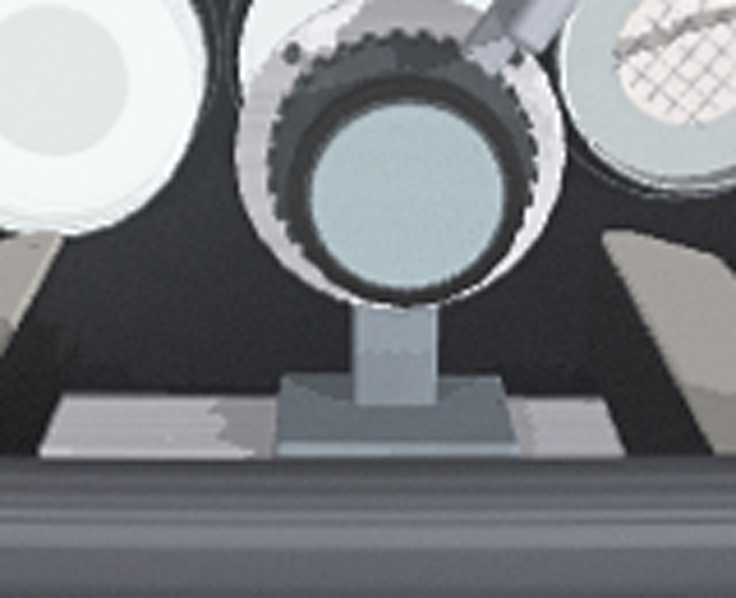

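View pics/top1c.png

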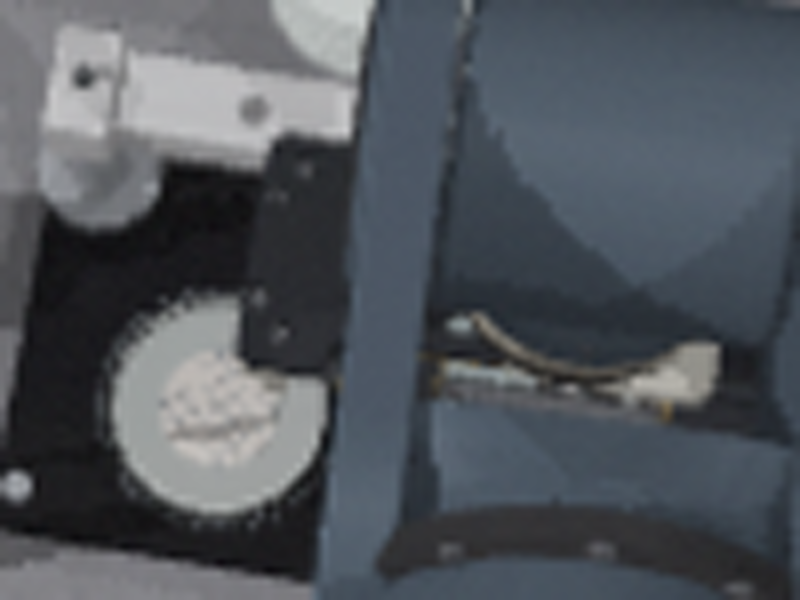

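Run:
```python
from h import *; import pickle
ci=pickle.load(open('w4.pkl','rb'))
W=lambda x,y:(170+y/4.6-.4,180+x/4.6-.4)
for n,p,z in [('eyeL',(311,195),.168),('eyeR',(503,195),.168),('eyeN',(407,102),.168),('eyeF',(407,288),.168),('sleeveL',(276,440),.151),('sleeveR',(518,440),.151)]:
    print(n,atz(ci,*W(*p),z))
c=atz(ci,*W(407,195),.168); print(c, c[:2]+.09*np.array([.987,-.162]))
V=lambda x,y:(y/1.5-.2,x/1.5-.2)
a,b=atz(ci,*V(205,208),.01),atz(ci,*V(580,210),.01);d=b-a;print(d,np.arctan2(d[1],d[0]))
k=atz(ci,*V(401,467),.185);print('knob front/bottom',k)
```

```text
eyeL [ 0.52579316 -0.02965998  0.168     ]
eyeR [0.5326624  0.01175018 0.168     ]
eyeN [ 0.50847453 -0.0058393   0.168     ]
eyeF [ 0.5507389  -0.01221331  0.168     ]
sleeveL [ 0.59173115 -0.04968984  0.151     ]
sleeveR [0.60146938 0.0084512  0.151     ]
[ 0.52921615 -0.00897357  0.168     ] [ 0.61804615 -0.02355357]
[0.06189438 0.36501037 0.        ] 1.4028252654735567
knob front/bottom [ 0.63171688 -0.02617302  0.185     ]
```

Run:
```python
from h import *
q=quat(1.407)
bot.move_straight([.618,-.0245,.30],q,speed=0.25)
st=bot.move_straight([.618,-.0245,.187],speed=0.15,stop_force=8)
print(st,bot.current_tool_pos(),bot.current_wrist_force(),bot.current_time_s())
bot.set_gripper(0.0)
print(bot.current_opening()*93,bot.current_tool_pos(),bot.current_wrist_force(),bot.current_time_s())
im=optics.grab_frame('side'); save('side2',cv2.resize(im[120:240,170:330],None,fx=5,fy=5,interpolation=cv2.INTER_CUBIC))
```

```text
False [ 0.61835546 -0.0245379   0.18817854] [-0.02066978  0.34874473 -0.37077755] 14.05
24.676041917978726 [ 0.61801419 -0.02446393  0.18705224] [-0.14578482  0.51146466  0.57592948] 14.775
```

View pics/side2.png

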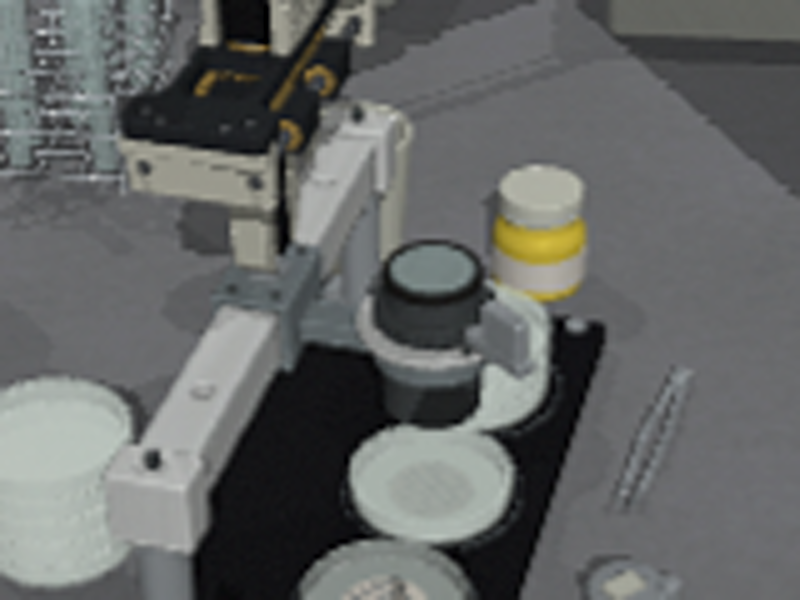

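Run:
```python
from h import *
p=np.array(bot.current_tool_pos())
bot.move_straight([p[0],p[1],p[2]+.0132],speed=0.04)
print(bot.current_tool_pos(),bot.current_wrist_force(),bot.current_opening()*93,bot.current_time_s())
im=optics.grab_frame('side'); save('side3',cv2.resize(im[120:240,170:330],None,fx=5,fy=5,interpolation=cv2.INTER_CUBIC))
# small slide test 10 mm
u=np.array([np.cos(1.407),np.sin(1.407)])
p2=p.copy(); 
st=bot.move_straight([p[0]+.01*u[0],p[1]+.01*u[1],p[2]+.0132],speed=0.04,stop_force=15)
print(st,bot.current_tool_pos(),bot.current_wrist_force(),bot.current_time_s())
np.save('p.npy',p)
```

```text
[ 0.61793339 -0.02441999  0.20004291] [ 3.242939    0.57807061 -8.79370278] 24.507229111641106 15.3083
False [ 0.61968461 -0.0141727   0.2001089 ] [ 3.90708752  0.86784257 -9.56724661] 15.7583
```

View pics/side3.png

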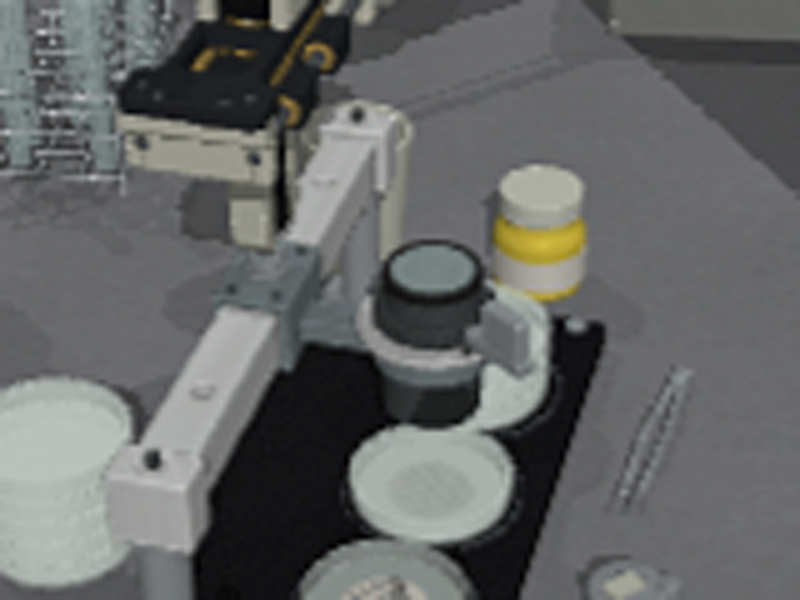

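Run:
```python
from h import *
p=np.load('p.npy'); u=np.array([np.cos(1.407),np.sin(1.407)])
e=p[:2]+.1*u
st=bot.move_straight([e[0],e[1],p[2]+.0132],speed=0.05,stop_force=20)
bot.hold(0.3)
t=np.array(bot.current_tool_pos());print(st,t,(t[:2]-p[:2])@u,bot.current_wrist_force(),bot.current_opening()*93,bot.current_time_s())
st=bot.move_straight([e[0],e[1],p[2]],speed=0.02,stop_force=12)
t=np.array(bot.current_tool_pos());print(st,t-p,(t[:2]-p[:2])@u,bot.current_wrist_force(),bot.current_opening()*93,bot.current_time_s())
im=optics.grab_frame('side'); save('side4',cv2.resize(im[120:270,150:350],None,fx=4,fy=4,interpolation=cv2.INTER_CUBIC))
```

```text
False [0.63487349 0.07507157 0.20047515] 0.10094058422953699 [ 5.75038855 -1.85168846 -9.15455357] 24.6918324108638 18.0083
False [0.01684349 0.09947523 0.00047434] 0.1008903714010901 [ 5.15058341 -0.1863068  -5.4818925 ] 24.34944731187478 18.8167
```

View pics/side4.png

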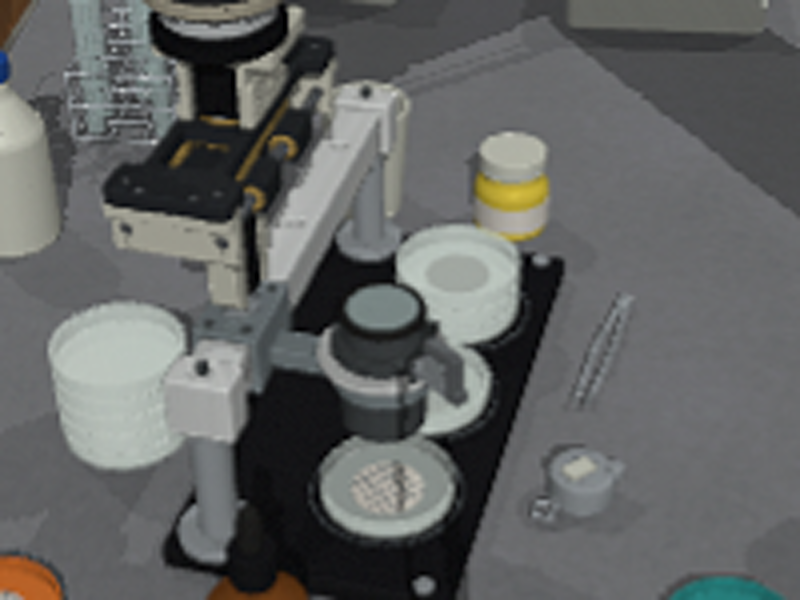

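Run:
```python
from h import *
p=np.load('p.npy'); u=np.array([np.cos(1.407),np.sin(1.407)])
e=p[:2]+.1*u
def rep(s):
    t=np.array(bot.current_tool_pos());print(s,'along %.4f dz %.4f'%((t[:2]-p[:2])@u,t[2]-p[2]),np.round(bot.current_wrist_force(),1),round(bot.current_opening()*93,2),bot.current_time_s())
print(bot.move_straight([e[0],e[1],p[2]-.0015],speed=0.01,stop_force=9)); bot.hold(.2); rep('down')
for s in (.004,-.004):
    print(bot.move_straight([e[0]+s*u[0],e[1]+s*u[1],p[2]-.0015],speed=0.02,stop_force=12)); rep('wiggle')
bot.move_straight([e[0],e[1],p[2]-.0015],speed=0.02);bot.hold(.2); rep('centre')
ci,im=look('w5')
```

```text
True
down along 0.1009 dz -0.0000 [-1.6  0.3  5.1] 24.65 19.275
True
wiggle along 0.1014 dz -0.0000 [-1.2 -3.   4.4] 24.34 19.4833
True
wiggle along 0.0979 dz -0.0000 [-0.3  3.7  3.9] 24.22 19.7917
centre along 0.1005 dz -0.0001 [-0.5  1.3  8.6] 24.49 20.2917
```

View pics/w5.png

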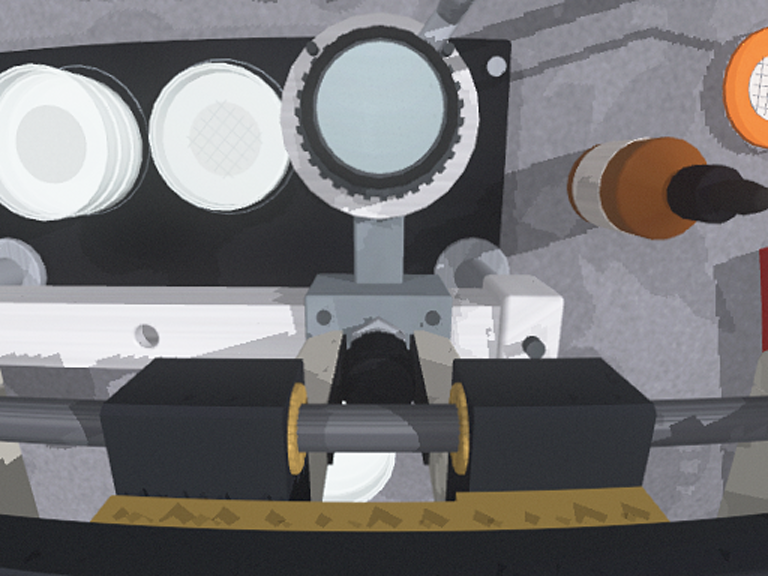

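Run:
```python
from h import *
print(bot.current_wrist_force(),bot.current_opening()*93,bot.current_time_s())
bot.close_job()
```

```text
[-5.51138223e-03  1.03764452e+00  8.63410054e+00] 24.03077353874561 20.3417
the job is handed in; nothing more can be done
```

The loupe is now locked over the open dish, and I handed the job in at 20.3 s. The steps were done in the order you gave.

- **Collar:** I pinched the lever fin and turned it clockwise about 0.9 rad, until the push at the lever rose to about 24 N at the stop. The lever now appears to cover the white mark. I judged the locked position by the stop and the angle, because I never saw the mark clearly apart from the lever.
- **Loupe:** I gripped the knob, lifted the plunger about 13 mm, slid the sleeve 100 mm to the left hole, and let the pin down.
- **Pin:** The knob came back to its starting height (0.0 mm difference), and pressing down met a firm stop at 5–9 N. A push each way along the boom stopped within the pin's play, at 97.9 mm and 101.4 mm, so the sleeve is locked there.
- **At hand-in:** The gripper still held the knob at 24.0 mm, pressing down with about 8.6 N. The last side and wrist pictures showed the loupe over the open dish and nothing in view visibly moved. I did not measure the other items.

The side camera placed points up to about 9 mm off in y from the top camera. I used the wrist camera's positions for both grips, and the knob grip closed with almost no sideways force.

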